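Click the spin chuck onto the coater spindle

ROBOT

A 7-joint arm with a two-finger parallel gripper is mounted at the origin on the work surface. World frame = base frame: x ahead of the robot, y to its left, z up, the work surface at z = 0. Lengths are in m, angles in rad, forces in N, time in s.
With the tool pointing down it reaches from about 0.4 to 0.85 m from the base axis. Payload 10.4 kg.
Tool frame: the origin (TCP) lies at the very end of the fingers, on their centre line; the grasp point (between the pads) lies 19 mm behind it (manip.grip_depth is the distance from the TCP to the grasp point, in m); z points along the fingers, y is the direction in which the jaws open and shut (so a half turn about z gives the same grasp; the last joint's range is limited). The gripper opens to 85 mm and grips with 20 to 120 N. Pads are 22 mm wide; open, the fingers measure 114 mm over their backs; the gripper's body (76 mm by 85 mm) begins 54 mm behind the grasp point. The pads swing forward as they close: fully open they stand 13 mm farther back than shut.
Start: joints at [1.27, 0.332, -0.065, 1.46, 0.022, 1.35, -0.088], TCP at [0.171, -0.601, 0.231] pointing down, gripper open.
Joint ranges: [-2.6, 2.6], [-0.5, 2.12], [-1.47, 1.34], [0.16, 2.42], [-1.27, 4.41], [0.06, 2.06], [-2.6, 2.6]. Speed limits (rad/s): [2.22, 2.22, 2.79, 2.79, 3.14, 3.14, 3.14].

INTERFACE

Orientations are given as a unit quaternion [x, y, z, w].
In Python, from workcell import manip gives the robot as it stands.
- The arm moves only by the tool step_arm, never from a script. Its argument "motion" is a list of rows, each a list of 6 numbers: the shift along the tool's x, y, z in mm, then the turn, a rotation vector about the tool's x, y, z in degrees. A call has 1 to 20 rows; each row shifts and turns the pose as measured when the row begins, along the tool's axes as they then stand; what a row does not reach is not made up. A row lasts 1/8 s, in which the tool goes at most 62.5 mm and 10.7 degrees, less where a joint would pass 70% of its speed; a pose out of reach is approached as far as the arm can. A call with a gripper value outside its range is refused whole. "jaw" is the finger opening in mm, from 0 to 85.4, set as the call begins (left out, the last holds). The fingers move at their own pace and stop on an object; "force" is the grip in N (left out, the last holds). Time passes only in rows, so rows that do not move let the fingers close. It gives the time, the measured TCP pose, the force and the opening at its end, in the units of the state.
- manip.get_obs(): the state, without advancing time (a new reading comes with each control period).
- manip.camera(name): name is "scene" or "top" or "wrist"; returns the picture (420x560x3 uint8, blue, green, red); there is no depth.
- manip.camera_info(name): a dict with "camera_matrix" (3x3 intrinsics, pixels), "R" (3x3) and "t" (3): a world point X has camera coordinates R X + t. Camera axes: x right, y down, z forward; pixel columns grow to the right and rows downward; lengths in m; the calibration is good to about 2 mm. A picture is of the moment at which its call begins: read the wrist's pose just before it. camera_info takes no time and is no camera call; for the wrist camera it gives the pose at the moment of the call.
- manip.hand_in(): hands the job in, once; it reports no verdict.
The state is a dict: "clock": time; "joint_pos": joint angles; "joint_velocities": joint speeds; "tau": joint torques, N m; "position": TCP position; "ee_rot": TCP orientation; "ft_force": force on the tool from outside, world axes, zero at the start; "torque": the same for the moment, N m; "grip_width": opening from 0.0 (shut) to 1.0 (fully open).
Only numpy, scipy, OpenCV 4.12 (cv2) and the standard library are available. Lean on these libraries where they do the work, as an engineer would, in place of code of your own. Each camera call takes 0.05 s, during which the arm holds its last target.

TASK

Take the middle-sized of the three chucks off the stand, slide its hub down over the spindle of the spin coater and press it gently past the sprung balls until it clicks and you feel it bottom out firmly on the collar, then let go. How far down the collar is set is not known, so feel for the click and the stop and never force it; leave the other two chucks on their posts.

Things in the scene. Friction and masses are not known exactly. Their poses are not given: they have to be found in the camera images.
- chuck_disc (a point): The middle-sized chuck, black plastic, 0.08 to 0.17 kg: a round flat disc, 56 mm in diameter, 12 mm thick, on a round hub 32 mm in diameter; 68 mm tall in all. This point is the centre of the disc: 6 mm below the top face, 62 mm above the hub's lower face. z points up. Grip the disc by its rim from above; it is round, so any yaw will do.
- chuck: The same chuck; origin at the centre of its hub's lower face, z up along the bore. The hub has a blind bore from below, 20 mm wide and 56 mm deep, widened to 26 mm at the mouth, with an inner groove 14 mm above the lower face into which the detent balls snap.
- stand: White plastic plate, 100 x 340 mm, 12 mm thick, fixed; origin at the centre of its underside. Three posts (16 mm thick, 24 mm high) stand on it in a row along its y axis, 110 mm apart; each chuck stands hub down over a post, in any order. Lift a chuck at least 30 mm before moving it sideways.
- spinner: The spin coater, fixed: a steel box, its deck 100 mm above the table; origin at table height below the spindle's axis. The deck reaches 150 mm along -x and +x, 140 mm along -y, 220 mm along +y; on it a bowl rim 200 mm across and 12 mm high around the spindle. Small things lie on its +y side.
- spindle_top (a point): Centre of the top end of the coater's upright steel spindle, 18 mm in diameter, tapered to 12 mm over its top 6 mm, standing 62 mm out of the deck. z points up. A dark collar 36 mm across is clamped round it, faced with a firm rubber washer on which the hub comes to rest: its top is 32 to 52 mm below this point, set anew each time, not measured.
- spindle_foot (a point): Where the spindle leaves the deck. Two sprung balls stand 3 mm out of the spindle's sides, 14 mm above the collar's top. As the hub slides down, resistance starts 13 mm before home, peaks at 8 to 12 N about 9 mm before home, fades, then 5 mm before home the balls pull the hub down with some 6 N (the click); then it stops on the collar (10 N per mm). Press it on with 8 to 12 N; over 20 N harms the collar.
- chuck_small_disc (a point): The small chuck, on another post: the same shape with a disc 38 mm in diameter; centre of its disc. To be left alone.
- chuck_large_disc (a point): The large chuck, on another post: the same shape with a disc 74 mm in diameter; centre of its disc. To be left alone.

How it is judged:
On the way, in this order (a step that is already met when the one before it is completed fails the run):
1. the middle-sized chuck is lifted clear of its post (distance of chuck from where it was at the start of the episode above 0.04 m), for 0.1 s.
2. its hub is over the spindle, threaded on but not yet home (horizontal distance between chuck_disc and spindle_top below 0.005 m and z of chuck in the frame of spindle_top between -0.03 and -0.006 m), for 0.05 s.
3. past the balls, the hub is pressed down firmly on the collar, with at least 5 N (contact force between chuck and seat_c0 above 5 N), for 0.05 s.
At the end, for the whole second after the job is handed in: the middle-sized chuck is on the spindle, hub axis within 3 mm and 0.06 rad of the spindle's, pressed past the balls and resting with its hub on the collar, at rest and released; the other two chucks are still on their posts, within 15 mm of where they stood (horizontal distance between chuck and spindle_top below 0.003 m and z of chuck in the frame of spindle_top below -0.03 m and angle between the z axis of chuck and the z axis of spindle_top, either way round below 0.06 rad and contact force between chuck and seat_c0 above 0.4 N and linear speed of chuck below 0.01 m/s and contact force between chuck and the fingers below 0.1 N and distance of each of chuck_small_disc, chuck_large_disc from where it was at the start of the episode below 0.015 m); the robot touches nothing.
It fails at once if the chuck is pressed on the collar with more than 20 N (contact force between chuck and seat_c0 above 20 N).
It fails at once if the chuck is forced against any part of the coater with more than 40 N (contact force between chuck and spinner above 40 N).
It fails at once if the small chuck is displaced by more than 15 mm (distance of chuck_small_disc from where it was at the start of the episode above 0.015 m).
It fails at once if the large chuck is displaced by more than 15 mm (distance of chuck_large_disc from where it was at the start of the episode above 0.015 m).
It also fails if it takes over 69 s, if anything falls off the work surface, if the arm or the gripper's body presses on something with over 40 N, if the wrist force passes 120 N, or if a joint passes its speed limit or range.

## Working session

There is one attempt and no reset: what is moved stays moved. The work goes in short steps, Python scripts to look and compute and a tool call to move; the robot and the scene stay as the last step left them, time stands still between calls to the robot, and variables do not carry over. Pictures are saved under pics/ and viewed, and the job is handed in when it is done.

Besides the shell and the picture viewer there is one more tool, called after "Request:" as a command line: name --pt "numbers of a row" for each row, then --argument value for the rest. step_arm: Moves the arm, as the interface text tells. Its arguments: {"type":"object","properties":{"motion":{"type":"array"},"jaw":{"type":"number"},"force":{"type":"number"}},"required":["motion"]}

```bash
mkdir -p pics
python3 - <<'E'
from workcell import manip
import cv2,numpy as np
print(manip.get_obs())
for n in("scene","top","wrist"):
    i=manip.camera_info(n);print(n,{k:np.round(v,4).tolist() if not isinstance(v,str) else v for k,v in i.items()})
    cv2.imwrite(f"pics/{n}0.png",manip.camera(n))
E
```

```text
{'clock': 0.0, 'joint_pos': array([ 1.27039215,  0.3328626 , -0.06473403,  1.46094261,  0.02164301,
        1.34991679, -0.08847933]), 'joint_velocities': array([ 6.91921814e-04, -1.45802951e-03, -1.85431259e-04,  8.38804764e-04,
       -7.68179237e-05,  7.42190703e-04, -5.02223949e-04]), 'tau': array([ 1.11844274e-03, -6.25439858e+01,  5.00504114e-02, -3.91610706e+01,
        1.64298539e-02,  9.77664837e-03, -7.68621646e-06]), 'position': array([ 0.17129831, -0.60067061,  0.23052121]), 'ee_rot': array([ 9.90362583e-01,  1.38497080e-01, -1.47619773e-04, -7.00696101e-04]), 'ft_force': array([-0.69800306, -0.81800452,  0.24877676]), 'torque': array([-0.02623769,  0.00894288, -0.00399159]), 'grip_width': 0.9984954570562914}
scene {'camera_matrix': [[476.0581, 0.0, 282.4996], [0.0, 476.0581, 215.0528], [0.0, 0.0, 1.0]], 'R': [[0.6923, 0.7216, -0.0011], [0.5914, -0.5682, -0.5722], [-0.4135, 0.3955, -0.8201]], 't': [-0.3344, -0.3027, 1.2772]}
top {'camera_matrix': [[513.5156, 0.0, 281.2006], [0.0, 513.5156, 213.0833], [0.0, 0.0, 1.0]], 'R': [[0.0105, -0.9999, -0.0021], [-0.9987, -0.0104, -0.049], [0.049, 0.0026, -0.9988]], 't': [-0.0695, 0.5475, 1.1371]}
wrist {'camera_matrix': [[329.1226, 0.0, 278.1985], [0.0, 329.1226, 208.3746], [0.0, 0.0, 1.0]], 'R': [[0.2741, -0.9617, -0.0022], [-0.9233, -0.2638, 0.2792], [-0.2691, -0.0745, -0.9602]], 't': [-0.6238, -0.0373, 0.3797]}
```

View pics/scene0.png

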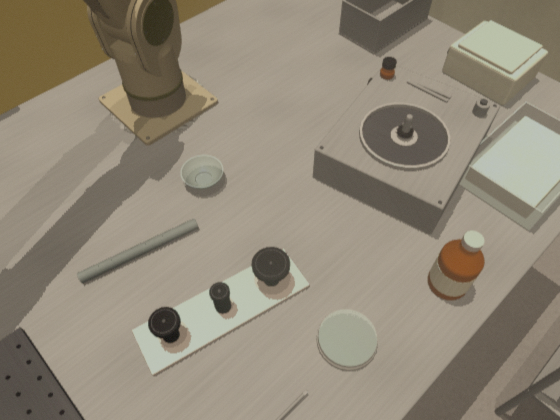

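View pics/top0.png

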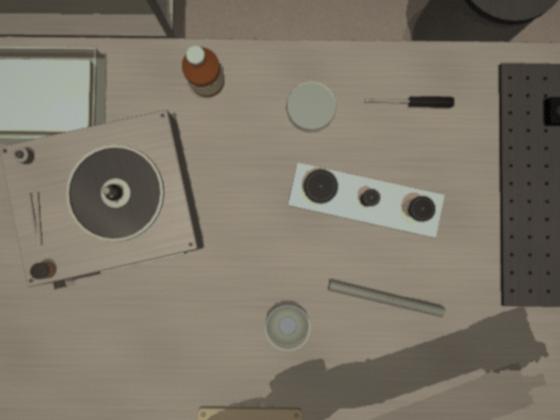

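View pics/wrist0.png

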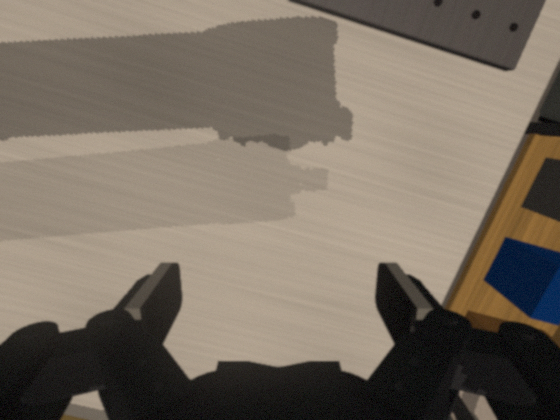

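The top view shows the small chuck at (370,198), the middle-sized one at (421,208), the large one at (320,186) and the spindle near (115,192). Next I'll measure these in both views.

```bash
cat > h.py <<'E'
import numpy as np,cv2
from workcell import manip
def ray(info,u,v):
    K=info["camera_matrix"];R=np.array(info["R"]);t=np.array(info["t"])
    d=R.T@np.linalg.solve(K,[u,v,1.]);return -R.T@t,d
def onz(info,u,v,z):
    o,d=ray(info,u,v);return o+d*(z-o[2])/d[2]
def proj(info,X):
    p=np.array(info["camera_matrix"])@(np.array(info["R"])@np.array(X)+np.array(info["t"]));return p[:2]/p[2]
E
python3 - <<'E'
from h import *
t=cv2.imread('pics/top0.png');s=cv2.imread('pics/scene0.png')
it=manip.camera_info("top");is_=manip.camera_info("scene")
g=cv2.cvtColor(t,cv2.COLOR_BGR2GRAY)
m=(g<75).astype(np.uint8)
n,l,st,c=cv2.connectedComponentsWithStats(m)
for i in range(1,n):
    if 100<st[i,4]<20000 and 290<c[i,0]<450 and 150<c[i,1]<240:
        cs,_=cv2.findContours((l==i).astype(np.uint8),0,1)
        (u,v),r=cv2.minEnclosingCircle(cs[0]);print(st[i],c[i],u,v,r,onz(it,u,v,.08),r/513*1.05)
def up(im,x0,y0,x1,y1,k,n):cv2.imwrite(n,cv2.resize(im[y0:y1,x0:x1],None,fx=k,fy=k,interpolation=cv2.INTER_CUBIC))
up(t,290,150,450,240,5,'pics/t1.png')
up(t,50,140,180,245,5,'pics/t2.png')
up(s,130,240,310,370,4,'pics/s1.png')
up(s,340,90,460,170,6,'pics/s2.png')
E
```

```text
[304 170  33  33 847] [320.04250295 185.7674144 ] 320.0 185.90908813476562 16.514806747436523 [ 0.60337648 -0.14545657  0.08      ] 0.03380223603276482
[360 190  19  16 232] [369.2887931  197.51293103] 369.2966003417969 197.5677947998047 9.406392097473145 [ 0.57972082 -0.24975272  0.08      ] 0.019252849322313456
[408 197  27  24 506] [420.98616601 208.37747036] 420.8333435058594 209.27777099609375 13.362326622009277 [ 0.55606812 -0.35849731  0.08      ] 0.02734979133159794
```

View pics/t1.png

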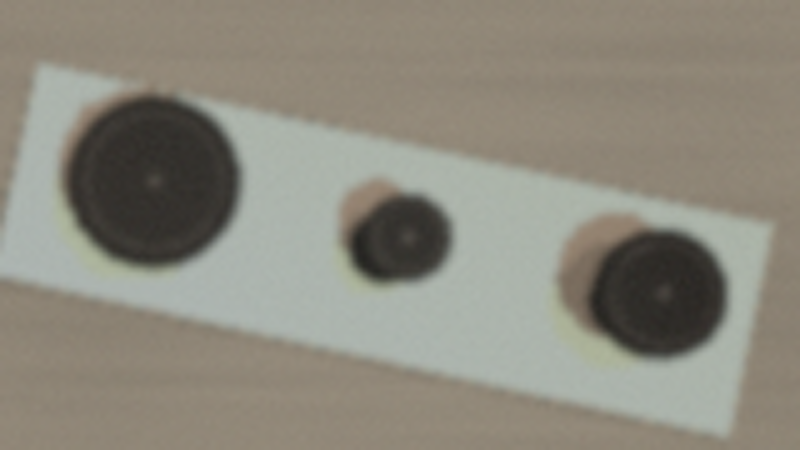

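View pics/t2.png

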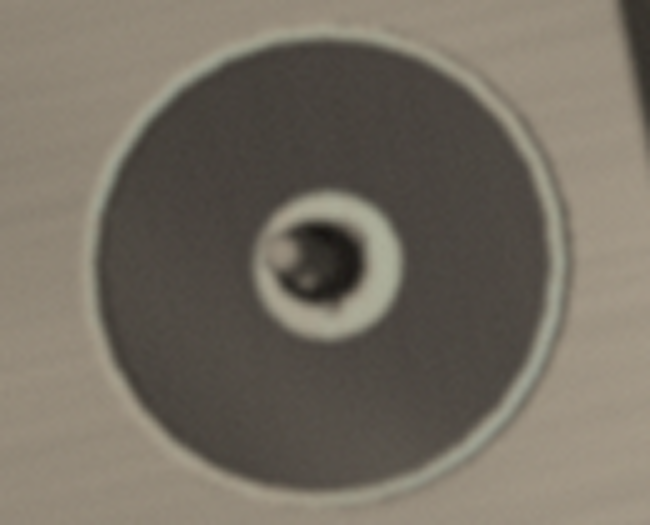

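View pics/s1.png

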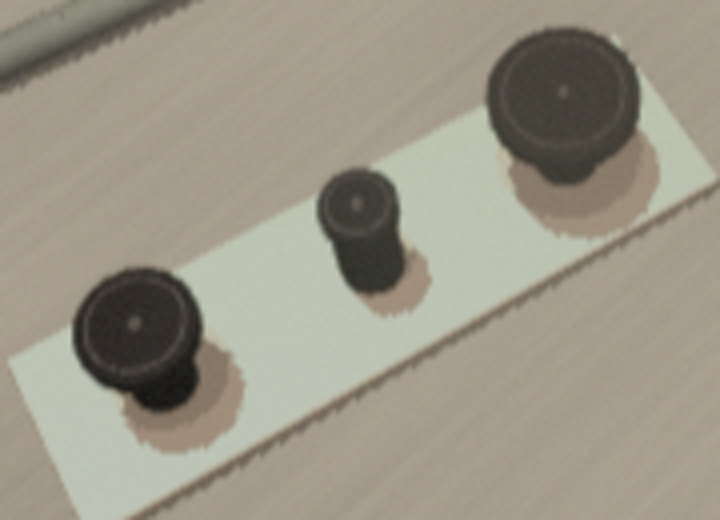

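View pics/s2.png

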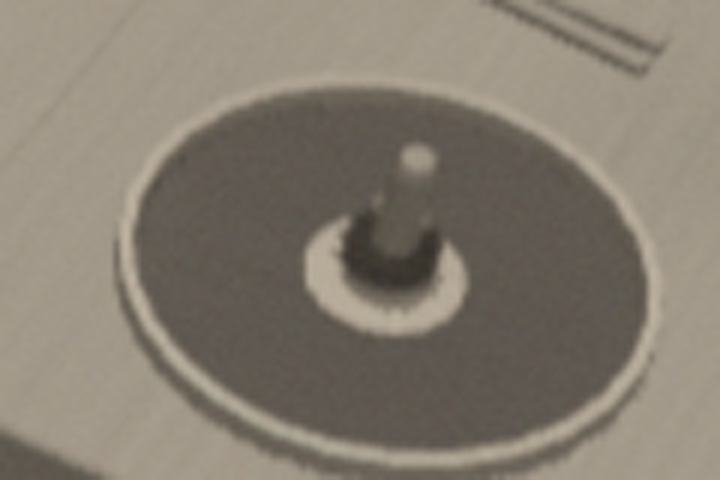

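The centre dots and the spindle top are visible in both views. The middle chuck's dot is at top (422.2,208.0) and scene (163.1,320.6). The spindle's tip is at top (106.2,190.0) and scene (409.3,115.9).

```bash
cat >> h.py <<'E'
def tri(rays):
    A=np.zeros((3,3));b=np.zeros(3)
    for o,d in rays:
        d=d/np.linalg.norm(d);P=np.eye(3)-np.outer(d,d);A+=P;b+=P@o
    X=np.linalg.solve(A,b);return X,[round(1e3*np.linalg.norm(np.cross(X-o,d/np.linalg.norm(d))),2) for o,d in rays]
E
python3 - <<'E'
from h import *
a=manip.camera_info("top");b=manip.camera_info("scene")
for n,p,q,z in(("mid",(422.2,208),(163.1,320.6),.08),("small",(371.4,197.2),(218.7,290.6),.08),("large",(320.6,186),(270.5,262.5),.08),("spin",(106.2,190),(409.3,115.9),.162)):
    print(n,tri([ray(a,*p),ray(b,*q)]),onz(a,*p,z),onz(b,*q,z))
t=cv2.imread('pics/top0.png');g=cv2.cvtColor(t,cv2.COLOR_BGR2GRAY)
m=(g[130:255,50:185]<95).astype(np.uint8)
n,l,st,c=cv2.connectedComponentsWithStats(m);i=1+np.argmax(st[1:,4])
cs,_=cv2.findContours((l==i).astype(np.uint8),0,1)
e=cv2.fitEllipse(max(cs,key=len));print(e,onz(a,e[0][0]+50,e[0][1]+130,.108))
o=manip.get_obs();
from scipy.spatial.transform import Rotation as Ro
print(Ro.from_quat(o["ee_rot"]).as_matrix().round(4),manip.grip_depth)
E
```

```text
mid (array([ 0.55819665, -0.36119308,  0.08313428]), [np.float64(0.76), np.float64(0.76)]) [ 0.55879876 -0.36138704  0.08      ] [ 0.55620104 -0.36150685  0.08      ]
small (array([ 0.58019923, -0.25410446,  0.08197693]), [np.float64(0.31), np.float64(0.31)]) [ 0.58054585 -0.25419329  0.08      ] [ 0.5791046  -0.25389395  0.08      ]
large (array([ 0.60296571, -0.14648689,  0.08262139]), [np.float64(0.06), np.float64(0.06)]) [ 0.60319646 -0.14672691  0.08      ] [ 0.60189255 -0.14548187  0.08      ]
spin (array([0.58245777, 0.27762777, 0.16524451]), [np.float64(0.21), np.float64(0.21)]) [0.58260024 0.27859646 0.162     ] [0.58094485 0.28108468 0.162     ]
((63.881858825683594, 62.491966247558594), (87.89698028564453, 89.71202850341797), 52.24126052856445) [0.58250834 0.28125696 0.108     ]
[[ 9.616e-01  2.743e-01 -3.000e-04]
 [ 2.743e-01 -9.616e-01  1.000e-03]
 [-0.000e+00 -1.100e-03 -1.000e+00]] 0.0187
```

Request:
step_arm --pt "46 -15.5 0 0 0 0" --pt "46 -15.5 0 0 0 0" --pt "46 -15.5 0 0 0 0" --pt "46 -15.5 0 0 0 0" --pt "46 -15.5 0 0 0 0" --pt "46 -15.5 0 0 0 0" --pt "46 -15.5 0 0 0 0" --pt "46 -15.5 0 0 0 0" --pt "0 0 0 0 0 0" --pt "0 0 0 0 0 0" --jaw 85 --force 40

```text
clock: 1.4
position: [0.4989, -0.3737, 0.2269]
ee_rot: [0.991, 0.137, -0.002, -0.003]
ft_force: [-0.2, -0.8, -0.4]
grip_width: 0.993
```

Run:
```python
from h import *
o=manip.get_obs();i=manip.camera_info("wrist")
print(o["position"],o["ee_rot"],o["joint_pos"].round(3));print(-np.array(i["R"]).T@i["t"])
print(proj(i,o["position"]),proj(i,[.5575,-.3613,.08]))
cv2.imwrite("pics/w1.png",manip.camera("wrist"))
```

```text
[ 0.49887608 -0.37368167  0.22688108] [ 0.9905818   0.13688338 -0.00185234 -0.00268463] [ 0.784  0.35  -0.276  1.455  0.094  1.356 -0.792]
[ 0.56691261 -0.35509625  0.36971614]
[279.06000925 265.79812098] [284.49801863 124.73991904]
```

View pics/w1.png

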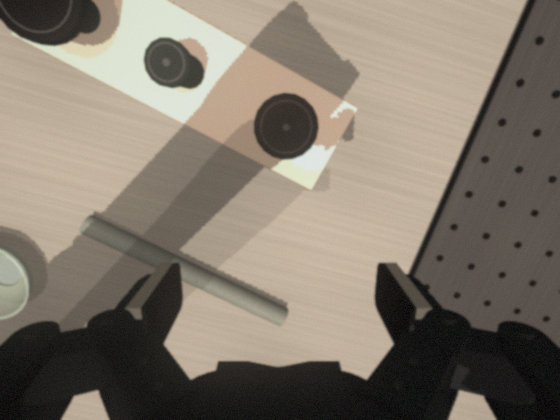

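The chuck's centre dot is at (286,127) in the wrist view, about 2 px from where I predicted.

Run:
```python
from h import *
from scipy.spatial.transform import Rotation as Ro
i=manip.camera_info("wrist");im=cv2.imread("pics/w1.png")
g=cv2.cvtColor(im,cv2.COLOR_BGR2GRAY)
cr=g[85:170,245:330];m=(cr<65).astype(np.uint8);n,l,st,c=cv2.connectedComponentsWithStats(m);k=1+np.argmax(st[1:,4])
cs,_=cv2.findContours((l==k).astype(np.uint8),0,1);print(st[k],c[k]+[245,85],cv2.fitEllipse(max(cs,key=len)))
d=g[120:136,278:296].astype(float);w=np.clip(d-d.mean()-2*d.std(),0,None);yy,xx=np.mgrid[120:136,278:296];u,v=(w*xx).sum()/w.sum(),(w*yy).sum()/w.sum();print(u,v)
X=onz(i,u,v,.08);print(X)
o=manip.get_obs();R=Ro.from_quat(o["ee_rot"]).as_matrix();print(R.T@(X-o["position"]),R.round(4).tolist())
print(np.degrees(Ro.from_matrix(R.T@np.column_stack([[.9616,.2743,0],[.2743,-.9616,0],[0,0,-1]])).as_rotvec()))
```

```text
[  10    9   62   64 2936] [285.32016349 125.71628065] ((40.43123245239258, 40.73263931274414), (60.662010192871094, 62.7679328918457), 22.881567001342773)
285.6133900479642 126.7121486644276
[ 0.55644112 -0.36218495  0.08      ]
[0.05857989 0.00580496 0.14672958] [[0.9624, 0.2715, -0.0041], [0.2716, -0.9624, 0.0052], [-0.0025, -0.0061, -1.0]]
[-0.35211114  0.14234722 -0.16465475]
```

Request:
step_arm --pt "30 3 0 -0.35 0.14 -0.16" --pt "28.5 3 0 0 0 0" --pt "0 0 0 0 0 0" --pt "0 0 0 0 0 0" --pt "0 0 0 0 0 0"

```text
clock: 2.08
position: [0.5525, -0.3691, 0.2269]
ee_rot: [0.991, 0.133, -0.001, 0.001]
ft_force: [0.0, 0.5, 0.4]
grip_width: 0.997
```

```bash
cat >> h.py <<'E'
from scipy.spatial.transform import Rotation as Ro
YAW0=np.column_stack([[.9616,.2743,0],[.2743,-.9616,0],[0,0,-1]])
def tool(X,Rt=YAW0):
    o=manip.get_obs();R=Ro.from_quat(o["ee_rot"]).as_matrix()
    print("pos",o["position"].round(4),"shift mm",(1e3*R.T@(np.array(X)-o["position"])).round(2),"turn",np.degrees(Ro.from_matrix(R.T@Rt).as_rotvec()).round(2),"F",o["ft_force"].round(2),"w",round(o["grip_width"]*85.4,2),"t",o["clock"])
E
python3 - <<'E'
from h import *
i=manip.camera_info("wrist");cv2.imwrite("pics/w2.png",manip.camera("wrist"))
tool([.5564,-.3622,.08]); print(proj(i,[.5564,-.3622,.08]))
E
```

```text
pos [ 0.5524 -0.3693  0.227 ] shift mm [  6.19  -6.11 146.94] turn [ 0.11  0.18 -0.6 ] F [ 0.85 -0.18 -0.42] w 85.21 t 2.125
[272.19840092 186.77538806]
```

View pics/w2.png

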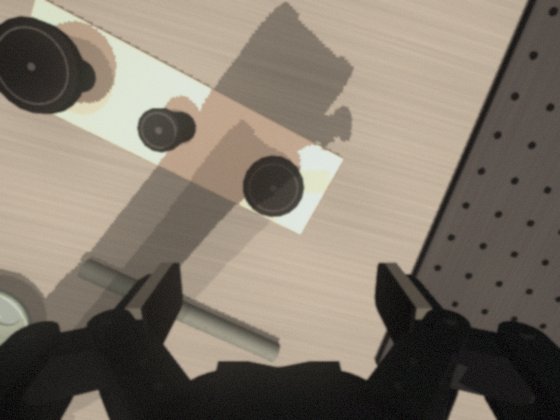

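The dot is at (273,187), against a prediction of (272,187), so the measurement holds. I'll centre over it and come down to above the rim.

Request:
step_arm --pt "6 -6 0 0 0 -0.6" --pt "0 0 35 0 0 0" --pt "0 0 35 0 0 0" --pt "0 0 0 0 0 0" --pt "0 0 0 0 0 0"

```text
clock: 2.75
position: [0.5574, -0.3612, 0.1587]
ee_rot: [0.99, 0.139, 0.0, 0.002]
ft_force: [-0.1, -0.2, -0.3]
grip_width: 0.992
```

Run:
```python
from h import *
i=manip.camera_info("wrist");cv2.imwrite("pics/w3.png",manip.camera("wrist"))
tool([.5564,-.3622,.05]); print(proj(i,[.5564,-.3622,.08]))
```

```text
pos [ 0.5573 -0.3612  0.1585] shift mm [ -1.14   0.25 108.52] turn [0.26 0.02 0.1 ] F [ 0.15 -0.07  0.67] w 85.34 t 2.8
[279.27281988 217.69198331]
```

View pics/w3.png

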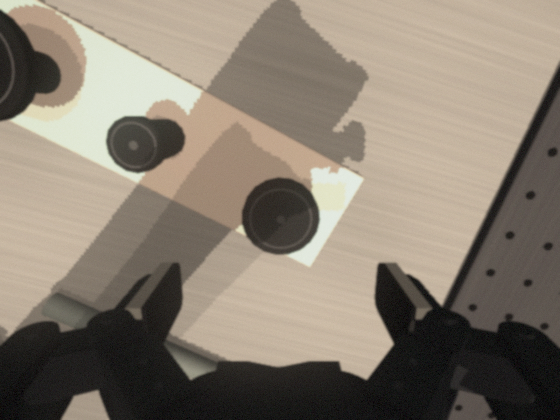

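Request:
step_arm --pt "-1.1 1.2 0 0.2 0 0.1" --pt "0 0 30 0 0 0" --pt "0 0 30 0 0 0" --pt "0 0 0 0 0 0" --pt "0 0 0 0 0 0"

```text
clock: 3.42
position: [0.5596, -0.3652, 0.1045]
ee_rot: [0.99, 0.138, 0.004, 0.003]
ft_force: [-0.7, -0.0, 0.3]
grip_width: 0.993
```

Run:
```python
from h import *
i=manip.camera_info("wrist");cv2.imwrite("pics/w4.png",manip.camera("wrist"))
tool([.5562,-.3632,.052]); print(proj(i,[.5564,-.3632,.08]))
```

```text
pos [ 0.5595 -0.3652  0.1045] shift mm [-2.92 -3.19 52.41] turn [ 0.45 -0.34 -0.07] F [0.14 0.36 0.55] w 84.79 t 3.475
[273.53838699 250.32136365]
```

View pics/w4.png

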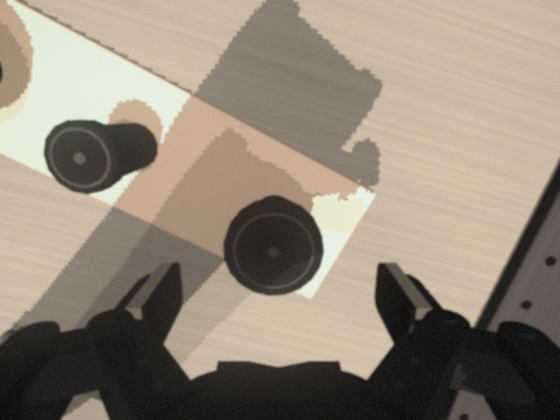

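The dot is at (274,251), matching the prediction. I'll correct the drift and finish the descent in smaller steps.

Request:
step_arm --pt "-2.8 -3.2 0 0.45 -0.34 0" --pt "0 0 0 0 0 0" --pt "0 0 12 0 0 0" --pt "0 0 12 0 0 0" --pt "0 0 0 0 0 0" --pt "0 0 0 0 0 0"

```text
clock: 4.22
position: [0.5563, -0.363, 0.0806]
ee_rot: [0.99, 0.138, 0.001, 0.0]
ft_force: [0.1, -0.5, 0.4]
grip_width: 0.994
```

Run:
```python
from h import *
tool([.5563,-.3632,.052])
```

```text
pos [ 0.5563 -0.363   0.0806] shift mm [-0.11  0.12 28.6 ] turn [ 0.06 -0.06 -0.07] F [ 0.12 -0.54  0.42] w 84.89 t 4.225
```

Request:
step_arm --pt "0 0 12 0 0 0" --pt "0 0 12 0 0 0" --pt "0 0 4 0 0 0" --pt "0 0 0 0 0 0" --pt "0 0 0 0 0 0"

```text
clock: 4.85
position: [0.5563, -0.363, 0.0504]
ee_rot: [0.99, 0.138, 0.001, 0.0]
ft_force: [0.1, 0.2, -0.6]
grip_width: 0.995
```

Run:
```python
from h import *
i=manip.camera_info("wrist");cv2.imwrite("pics/w5.png",manip.camera("wrist"))
tool([.5563,-.3632,.052]); print(proj(i,[.5563,-.3632,.08]))
```

```text
pos [ 0.5563 -0.363   0.0505] shift mm [-0.09  0.17 -1.55] turn [ 0.05 -0.06 -0.07] F [-0.22  0.29  0.26] w 84.96 t 4.9
[279.57247191 299.7527019 ]
```

View pics/w5.png

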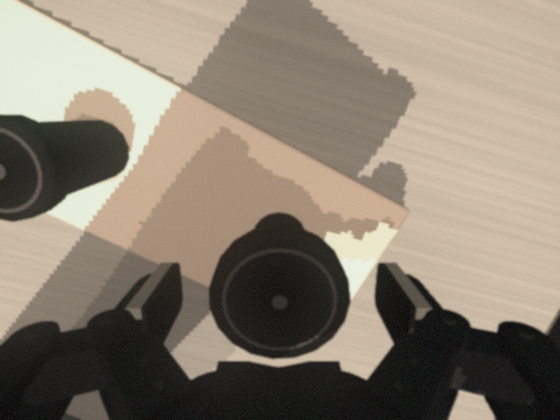

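Everything is centred, with the dot at (280,301). Now I close the jaws.

Request:
step_arm --pt "0 0 0 0 0 0" --pt "0 0 0 0 0 0" --pt "0 0 0 0 0 0" --pt "0 0 0 0 0 0" --pt "0 0 0 0 0 0" --pt "0 0 0 0 0 0" --pt "0 0 0 0 0 0" --pt "0 0 0 0 0 0" --jaw 40 --force 70

```text
clock: 5.9
position: [0.5569, -0.3633, 0.0516]
ee_rot: [0.99, 0.138, 0.001, 0.001]
ft_force: [-0.1, 0.1, 0.1]
grip_width: 0.63
```

Run:
```python
from h import *
i=manip.camera_info("wrist");cv2.imwrite("pics/w6.png",manip.camera("wrist"))
tool([.5563,-.3632,.052]); print(proj(i,[.5563,-.3632,.08]))
```

```text
pos [ 0.5569 -0.3633  0.0516] shift mm [-0.51 -0.3  -0.44] turn [ 0.12 -0.12 -0.07] F [-0.33  0.36 -0.02] w 53.71 t 5.95
[278.4986566 299.1147064]
```

View pics/w6.png

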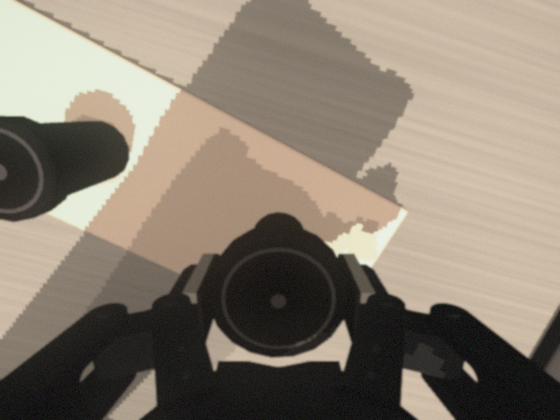

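The jaws stopped on the rim at 53.7 mm. Lifting straight up.

Request:
step_arm --pt "0 0 -8 0 0 0" --pt "0 0 -15 0 0 0" --pt "0 0 -25 0 0 0" --pt "0 0 -25 0 0 0" --pt "0 0 -25 0 0 0" --pt "0 0 -25 0 0 0" --pt "0 0 -25 0 0 0" --pt "0 0 -25 0 0 0" --pt "0 0 -20 0 0 0" --pt "0 0 0 0 0 0" --pt "0 0 0 0 0 0"

```text
clock: 7.32
position: [0.5561, -0.3624, 0.2601]
ee_rot: [0.99, 0.138, 0.003, 0.003]
ft_force: [0.3, -0.7, -1.5]
grip_width: 0.629
```

Run:
```python
from h import *
cv2.imwrite("pics/w7.png",manip.camera("wrist"))
print(manip.get_obs()["joint_pos"].round(3))
tool([.582,.2795,.24])
```

```text
[ 0.713  0.416 -0.287  1.298  0.116  1.434 -0.859]
pos [ 0.5561 -0.3625  0.2603] shift mm [ 200.46 -610.49   17.75] turn [ 0.35 -0.35 -0.04] F [ 0.15  0.57 -0.69] w 53.35 t 7.375
```

View pics/w7.png

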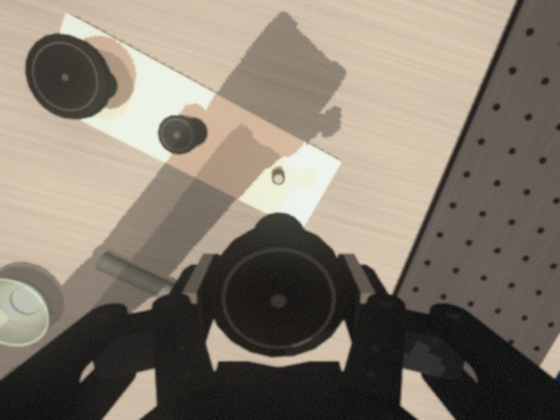

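The chuck is held and the other two are untouched. I carry it over, stopping about 90 mm short so the wrist camera sees the spindle.

Request:
step_arm --pt "7 -38 0 0.3 -0.3 0" --pt "7 -38 0 0 0 0" --pt "7 -38 0 0 0 0" --pt "7 -38 0 0 0 0" --pt "7 -38 0 0 0 0" --pt "7 -38 0 0 0 0" --pt "7 -38 0 0 0 0" --pt "7 -38 0 0 0 0" --pt "0 0 0 0 0 0" --pt "0 0 0 0 0 0"

```text
clock: 8.62
position: [0.5214, -0.0452, 0.2509]
ee_rot: [0.99, 0.138, -0.006, -0.002]
ft_force: [0.6, -0.8, -0.4]
grip_width: 0.631
```

Run:
```python
from h import *
print(manip.get_obs()["joint_pos"].round(3))
tool([.582,.2795,.26])
```

```text
[ 0.439  0.139 -0.479  1.667  0.062  1.363 -1.344]
pos [ 0.5214 -0.0452  0.2509] shift mm [ 146.83 -295.85   -8.89] turn [-0.34  0.63 -0.08] F [ 0.58 -0.84 -0.39] w 53.85 t 8.625
```

Request:
step_arm --pt "7 -37 -1.5 -0.3 0.6 0" --pt "7 -37 -1.5 0 0 0" --pt "7 -37 -1.5 0 0 0" --pt "7 -37 -1.5 0 0 0" --pt "7 -37 -1.5 0 0 0" --pt "7 -37 -1.5 0 0 0" --pt "7 -37 -1.5 0 0 0" --pt "7 -37 -1.5 0 0 0" --pt "0 0 0 0 0 0" --pt "0 0 0 0 0 0"

```text
clock: 9.88
position: [0.4997, 0.2507, 0.2586]
ee_rot: [0.992, 0.127, -0.003, 0.0]
ft_force: [0.2, -0.5, -1.7]
grip_width: 0.631
```

Run:
```python
from h import *
print(manip.get_obs()["joint_pos"].round(3))
tool([.582,.2795,.26])
i=manip.camera_info("wrist");print(proj(i,[.582,.2795,.162]))
cv2.imwrite("pics/w8.png",manip.camera("wrist"))
```

```text
[ 0.047  0.246 -0.697  1.563  0.157  1.397 -1.979]
pos [0.4997 0.2507 0.2586] shift mm [86.87 -7.13 -1.98] turn [-0.01  0.39 -1.29] F [ 0.23 -0.5  -1.66] w 53.89 t 9.875
[268.35381621  86.04901367]
```

View pics/w8.png

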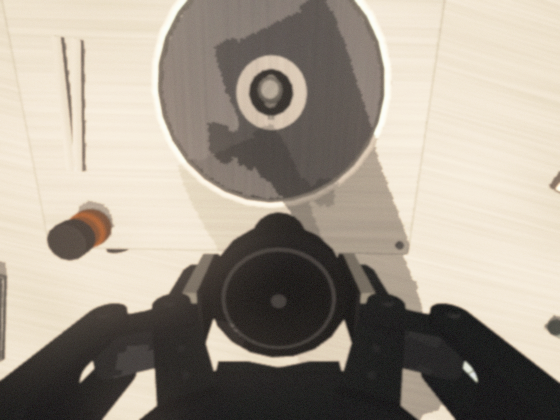

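The wrist camera sees the spindle nearly end-on. Its tip is around (270,89), inside the dark collar, and the prediction was (268,86). Zooming in to refine.

Run:
```python
import cv2
im=cv2.imread("pics/w8.png");cv2.imwrite("pics/w8z.png",cv2.resize(im[45:135,225:315],None,fx=6,fy=6,interpolation=cv2.INTER_CUBIC))
cv2.imwrite("pics/w8c.png",cv2.resize(im[205:365,190:370],None,fx=4,fy=3.75,interpolation=cv2.INTER_CUBIC))
```

```text
(no output)
```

View pics/w8z.png

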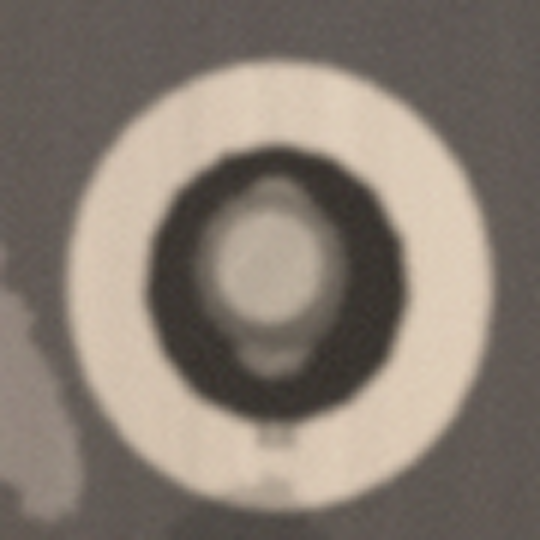

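View pics/w8c.png

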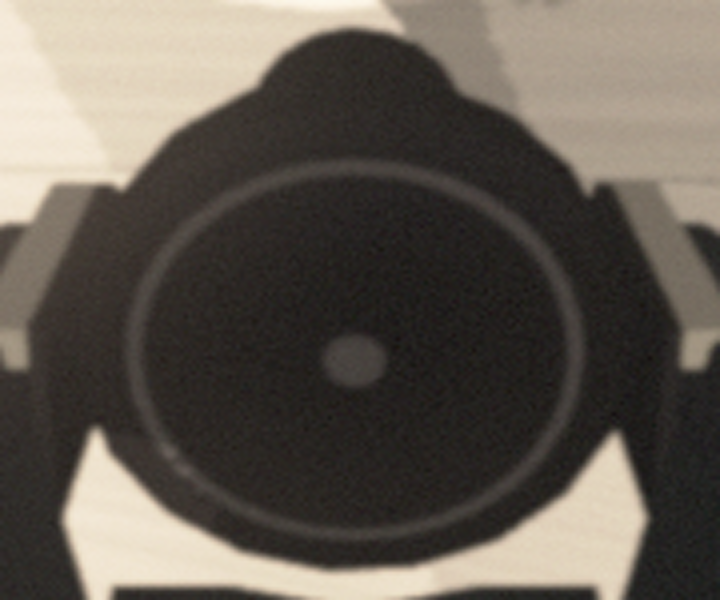

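Run:
```python
from h import *
i=manip.camera_info("wrist");o=manip.get_obs();R=Ro.from_quat(o["ee_rot"]).as_matrix();p=o["position"]
S=onz(i,269.3,88.8,.162);D=onz(i,271.4,92.1,.1);print("tip",S,"base disc",D)
C=onz(i,278.4,300.9,p[2]+.0284);print("chuck",C,R.T@(C-p))
T=onz(i,278.5,300.5,p[2]+.0284)
print("need shift",1e3*R.T@(S-C))
```

```text
tip [0.58032104 0.2785984  0.162     ] base disc [0.58129378 0.27869918 0.1       ]
chuck [0.49843815 0.25071391 0.28703309] [-0.0013143  -0.00028591 -0.02839173]
need shift [ 87.11288427  -6.27144099 124.44934984]
```

Both readings give the spindle at about (0.581, 0.279). The chuck sits 1.3 mm behind the TCP along tool x. I move over the axis next.

Request:
step_arm --pt "22 -1.6 0 0 0.4 0" --pt "22 -1.6 0 0 0 0" --pt "22 -1.6 0 0 0 0" --pt "21 -1.6 0 0 0 0" --pt "0 0 0 0 0 0" --pt "0 0 0 0 0 0"

```text
clock: 10.68
position: [0.5879, 0.2692, 0.2575]
ee_rot: [0.993, 0.121, 0.0, 0.002]
ft_force: [-0.6, 0.3, -0.8]
grip_width: 0.63
```

Run:
```python
from h import *
YAW=np.array(Ro.from_euler('z',-1.29,degrees=True).as_matrix())@YAW0
tool([.582,.2788,.21],YAW); tool([.582,.2788,.21])
for n in("wrist","scene","top"): cv2.imwrite(f"pics/{n}9.png",manip.camera(n))
s=cv2.imread("pics/scene9.png");cv2.imwrite("pics/s9z.png",cv2.resize(s[30:180,330:480],None,fx=4,fy=4,interpolation=cv2.INTER_CUBIC))
```

```text
pos [0.5879 0.2692 0.2575] shift mm [ -3.44 -10.93  47.48] turn [ 0.27  0.03 -0.74] F [-0.63  0.33 -0.79] w 53.8 t 10.675
pos [0.5879 0.2692 0.2575] shift mm [ -3.44 -10.93  47.48] turn [ 0.27  0.04 -2.03] F [-0.63  0.33 -0.79] w 53.8 t 10.675
```

View pics/wrist9.png

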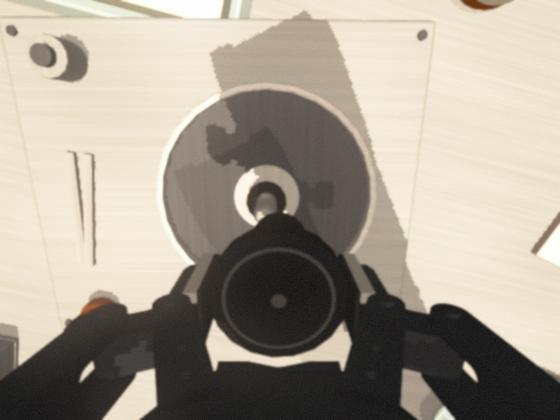

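View pics/s9z.png

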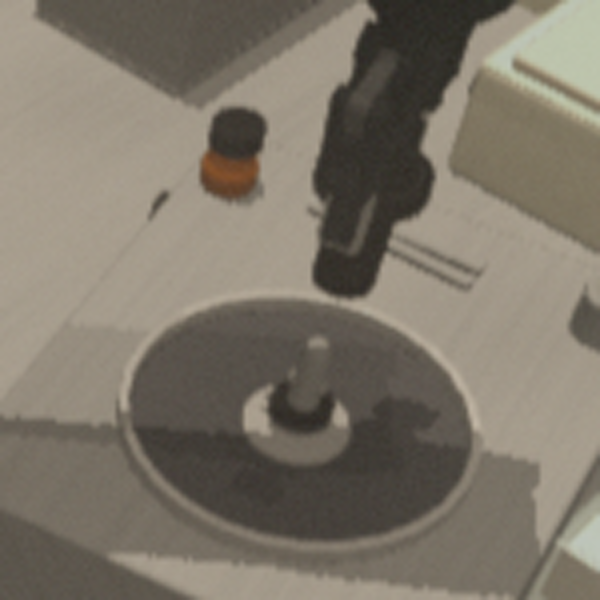

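Request:
step_arm --pt "-3.4 -10.9 0 0.27 0 -0.7" --pt "0 0 0 0 0 0" --pt "0 0 15 0 0 0" --pt "0 0 15 0 0 0" --pt "0 0 0 0 0 0" --pt "0 0 0 0 0 0"

```text
clock: 11.58
position: [0.5803, 0.2799, 0.2252]
ee_rot: [0.992, 0.128, -0.0, 0.0]
ft_force: [-0.3, -0.7, -1.5]
grip_width: 0.631
```

Run:
```python
from h import *
tool([.582,.2788,.21])
i=manip.camera_info("wrist");print(proj(i,[.5808,.2787,.162]))
for n in("wrist","scene"): cv2.imwrite(f"pics/{n}10.png",manip.camera(n))
s=cv2.imread("pics/scene10.png");cv2.imwrite("pics/s10z.png",cv2.resize(s[30:180,330:480],None,fx=4,fy=4,interpolation=cv2.INTER_CUBIC))
```

```text
pos [0.5803 0.2799 0.2252] shift mm [ 1.36  1.53 15.22] turn [ 0.02  0.05 -1.19] F [-0.25 -0.7  -1.54] w 53.9 t 11.575
[280.80806346 222.78664832]
```

View pics/wrist10.png

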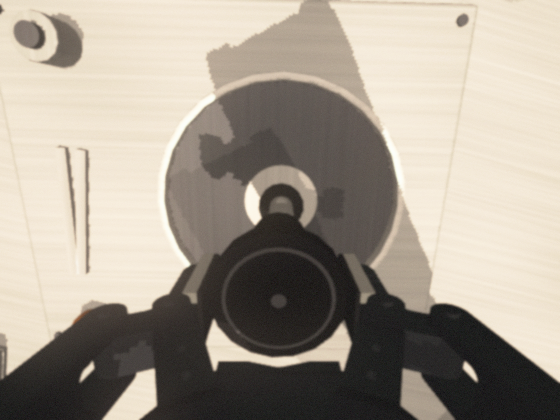

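View pics/s10z.png

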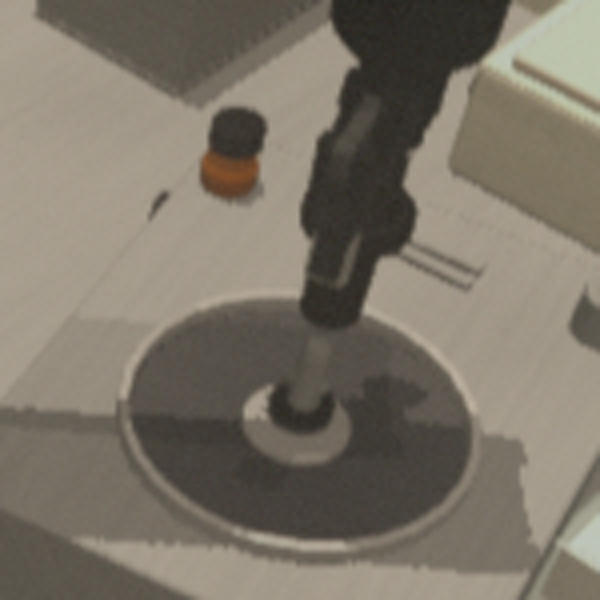

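Request:
step_arm --pt "1.4 1.5 0 0 0 0" --pt "0 0 0 0 0 0" --pt "0 0 8 0 0 0" --pt "0 0 7 0 0 0" --pt "0 0 0 0 0 0" --pt "0 0 0 0 0 0"

```text
clock: 12.42
position: [0.5825, 0.2788, 0.2098]
ee_rot: [0.992, 0.128, 0.0, 0.0]
ft_force: [-0.3, -0.1, -1.0]
grip_width: 0.63
```

Run:
```python
from h import *
tool([.582,.2788,.20])
for n in("wrist","scene"): cv2.imwrite(f"pics/{n}11.png",manip.camera(n))
s=cv2.imread("pics/scene11.png");cv2.imwrite("pics/s11z.png",cv2.resize(s[90:165,370:445],None,fx=8,fy=8,interpolation=cv2.INTER_CUBIC))
s=cv2.imread("pics/wrist11.png");cv2.imwrite("pics/w11z.png",cv2.resize(s[160:310,190:370],None,fx=4,fy=4,interpolation=cv2.INTER_CUBIC))
```

```text
pos [0.5825 0.2788 0.2098] shift mm [-0.46 -0.1   9.78] turn [ 0.01 -0.01 -1.21] F [-0.29 -0.13 -1.04] w 53.84 t 12.425
```

View pics/w11z.png

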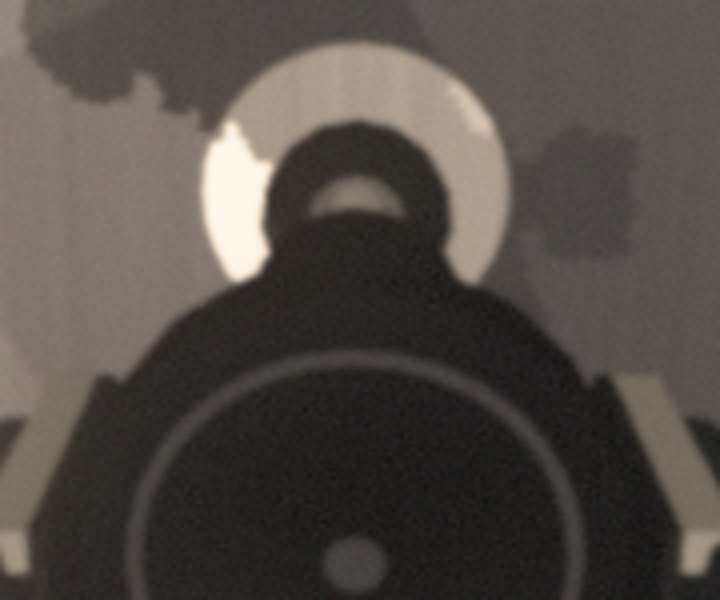

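View pics/s11z.png

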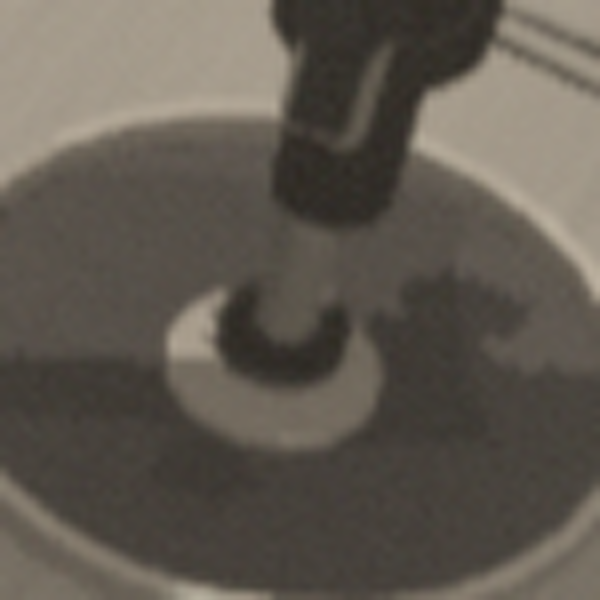

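The spindle is aligned with the dot in the wrist view, both within 1 px of col 279. The hub now hangs about 8 mm above the tip. I descend slowly, watching the forces.

Request:
step_arm --pt "-0.4 0 2 0 0 0" --pt "0 0 3 0 0 0" --pt "0 0 3 0 0 0" --pt "0 0 2 0 0 0" --pt "0 0 2 0 0 0" --pt "0 0 0 0 0 0"

```text
clock: 13.28
position: [0.5821, 0.2788, 0.1972]
ee_rot: [0.992, 0.128, 0.0, 0.0]
ft_force: [0.6, -0.4, -1.6]
grip_width: 0.634
```

Run:
```python
from h import *
tool([.582,.2788,.20])
```

```text
pos [0.5821 0.2788 0.1972] shift mm [-0.12 -0.07 -2.82] turn [ 0.01 -0.03 -1.21] F [ 0.59 -0.37 -1.65] w 54.16 t 13.275
```

Request:
step_arm --pt "0 0 2 0 0 0" --pt "0 0 2 0 0 0" --pt "0 0 2 0 0 0" --pt "0 0 0 0 0 0"

```text
clock: 13.78
position: [0.5821, 0.2788, 0.1908]
ee_rot: [0.992, 0.128, 0.0, 0.0]
ft_force: [1.1, 0.6, -2.5]
grip_width: 0.636
```

Run:
```python
from h import *
tool([.582,.2788,.20])
```

```text
pos [0.5821 0.2788 0.1908] shift mm [-0.14 -0.03 -9.2 ] turn [ 0.01 -0.04 -1.21] F [ 1.14  0.62 -2.52] w 54.34 t 13.775
```

Request:
step_arm --pt "0 0 1.5 0 0 0" --pt "0 0 1.5 0 0 0" --pt "0 0 1.5 0 0 0" --pt "0 0 0 0 0 0"

```text
clock: 14.28
position: [0.582, 0.2787, 0.186]
ee_rot: [0.992, 0.128, 0.0, 0.0]
ft_force: [0.3, -0.1, -1.2]
grip_width: 0.627
```

Run:
```python
from h import *
tool([.582,.2788,.20])
cv2.imwrite("pics/w12.png",manip.camera("wrist"));s=manip.camera("scene");cv2.imwrite("pics/s12z.png",cv2.resize(s[90:165,370:445],None,fx=8,fy=8,interpolation=cv2.INTER_CUBIC))
```

```text
pos [0.582  0.2787 0.186 ] shift mm [-1.000e-02 -1.200e-01 -1.401e+01] turn [ 0.02 -0.02 -1.21] F [ 0.26 -0.06 -1.18] w 53.57 t 14.275
```

View pics/w12.png

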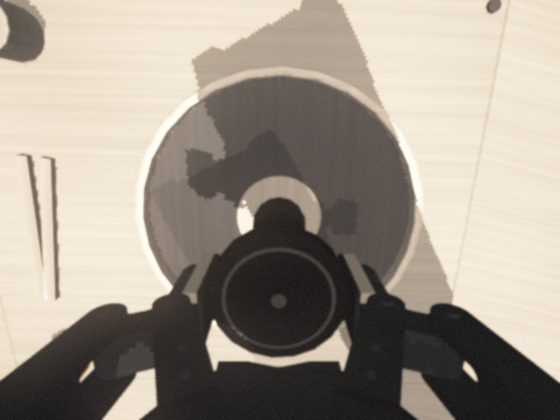

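View pics/s12z.png

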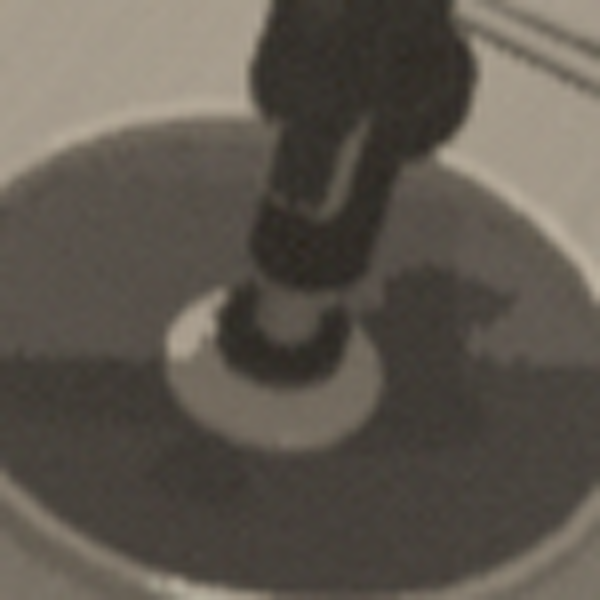

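The hub is threaded on and free, with no force. I continue in small steps.

Request:
step_arm --pt "0 0 1.3 0 0 0" --pt "0 0 1.3 0 0 0" --pt "0 0 1.3 0 0 0"

```text
clock: 14.75
position: [0.5821, 0.2788, 0.1822]
ee_rot: [0.992, 0.128, 0.0, 0.0]
ft_force: [-0.7, -0.3, -1.2]
grip_width: 0.63
```

Request:
step_arm --pt "0 0 1.3 0 0 0" --pt "0 0 1.3 0 0 0"

```text
clock: 15.0
position: [0.5821, 0.2788, 0.1794]
ee_rot: [0.992, 0.128, 0.0, 0.0]
ft_force: [-0.3, -1.1, -1.5]
grip_width: 0.631
```

Request:
step_arm --pt "0 0 1.3 0 0 0" --pt "0 0 1.3 0 0 0"

```text
clock: 15.25
position: [0.5821, 0.2787, 0.1766]
ee_rot: [0.992, 0.128, 0.0, 0.0]
ft_force: [-0.1, -0.6, -1.5]
grip_width: 0.629
```

Request:
step_arm --pt "0 0 1.2 0 0 0" --pt "0 0 1.2 0 0 0"

```text
clock: 15.5
position: [0.5821, 0.2788, 0.174]
ee_rot: [0.992, 0.128, 0.0, 0.0]
ft_force: [-0.9, 0.1, -0.7]
grip_width: 0.636
```

Request:
step_arm --pt "0 0 1.2 0 0 0" --pt "0 0 1.2 0 0 0"

```text
clock: 15.75
position: [0.5823, 0.279, 0.1722]
ee_rot: [0.992, 0.128, 0.001, -0.0]
ft_force: [-1.2, -1.3, 7.0]
grip_width: 0.636
```

Request:
step_arm --pt "0 0 1 0 0 0"

```text
clock: 15.88
position: [0.5826, 0.2791, 0.1721]
ee_rot: [0.992, 0.128, 0.001, -0.0]
ft_force: [-2.6, -2.2, 7.5]
grip_width: 0.632
```

The balls resist at TCP z ≈ 0.172, with 8 to 9 N net. I press slightly more.

Request:
step_arm --pt "0 0 1.5 0 0 0"

```text
clock: 16.0
position: [0.583, 0.2793, 0.1718]
ee_rot: [0.992, 0.128, 0.002, -0.0]
ft_force: [-2.3, -2.1, 9.1]
grip_width: 0.636
```

Request:
step_arm --pt "0 0 1.5 0 0 0"

```text
clock: 16.12
position: [0.5834, 0.2794, 0.1716]
ee_rot: [0.992, 0.128, 0.003, -0.0]
ft_force: [-3.4, -2.1, 10.1]
grip_width: 0.626
```

The tool is creeping sideways and tilting slightly as it presses. I add a lateral and tilt correction and keep the load gentle.

Run:
```python
from h import *
YAW=np.array(Ro.from_euler('z',-1.21,degrees=True).as_matrix())@YAW0
tool([.582,.2788,.17])
print(manip.get_obs()["torque"],proj(manip.camera_info("wrist"),[.5808,.2787,.162]))
```

```text
pos [0.5834 0.2794 0.1716] shift mm [-1.48  0.25  1.57] turn [ 0.01 -0.32 -1.23] F [-3.38 -2.08 10.14] w 53.5 t 16.125
[-0.69931533  1.01933622  0.01145503] [279.00488362 262.22513948]
```

Request:
step_arm --pt "-1.5 0.2 0.8 0 -0.3 0"

```text
clock: 16.25
position: [0.5824, 0.2791, 0.1719]
ee_rot: [0.992, 0.128, 0.001, -0.0]
ft_force: [-2.2, -0.8, 4.1]
grip_width: 0.63
```

Request:
step_arm --pt "-0.8 0.1 1.2 0 -0.2 0"

```text
clock: 16.38
position: [0.5822, 0.2791, 0.1718]
ee_rot: [0.992, 0.128, 0.0, -0.0]
ft_force: [-1.6, -0.4, 6.6]
grip_width: 0.633
```

Run:
```python
from h import *
tool([.582,.2788,.17])
print(manip.get_obs()["torque"])
```

```text
pos [0.5822 0.2791 0.1718] shift mm [-0.22  0.21  1.85] turn [-0.01 -0.02 -1.25] F [-1.58 -0.35  6.61] w 54.05 t 16.375
[-0.29202376  0.28315206  0.05177819]
```

The sideways force says the chuck sits a little too far along +x. I shift it back about 1 mm while pressing.

Request:
step_arm --pt "-1.3 0.2 1.0 0 0 0"

```text
clock: 16.5
position: [0.5816, 0.2789, 0.1719]
ee_rot: [0.992, 0.128, 0.001, -0.0]
ft_force: [-0.2, -0.8, 4.8]
grip_width: 0.629
```

Request:
step_arm --pt "-0.6 0 1.6 0 0 0"

```text
clock: 16.62
position: [0.5819, 0.279, 0.1718]
ee_rot: [0.992, 0.127, 0.003, -0.001]
ft_force: [-1.8, -1.7, 7.8]
grip_width: 0.631
```

Run:
```python
from h import *
tool([.582,.2788,.17])
print(manip.get_obs()["torque"])
```

```text
pos [0.5819 0.279  0.1718] shift mm [0.03 0.24 1.77] turn [-0.04 -0.3  -1.27] F [-1.76 -1.72  7.78] w 53.85 t 16.625
[-0.35066339  0.27027554  0.05036196]
```

Run:
```python
from h import *
tool([.582,.2788,.17])
b=manip.camera_info("scene")
cv2.imwrite("pics/w13.png",manip.camera("wrist"));s=manip.camera("scene")
cv2.imwrite("pics/s13z.png",cv2.resize(s[90:165,370:445],None,fx=8,fy=8,interpolation=cv2.INTER_CUBIC))
# zoom coords of axis points in scene, shifted so tip matches measured (409.3,115.9)
off=np.array([409.3,115.9])-proj(b,[.581,.2787,.162])
print(off)
for z in(.1,.11,.12,.13,.14,.162): print(z,((proj(b,[.581,.2787,z])+off-[370,90]+.5)*8).round(0), 36*8e-3*476/ (b["R"]@np.array([.581,.2787,z])+b["t"])[2])
```

```text
pos [0.5819 0.279  0.1718] shift mm [0.03 0.24 1.77] turn [-0.04 -0.3  -1.27] F [-1.76 -1.72  7.78] w 53.85 t 16.625
[ 0.66902334 -0.55682722]
0.1 [270. 376.] 128.7013376237176
0.11 [278. 350.] 129.6999856315659
0.12 [285. 324.] 130.71425269718944
0.13 [293. 298.] 131.74450813653263
0.14 [301. 271.] 132.79113300144476
0.162 [318. 211.] 135.15328485977366
```

View pics/s13z.png

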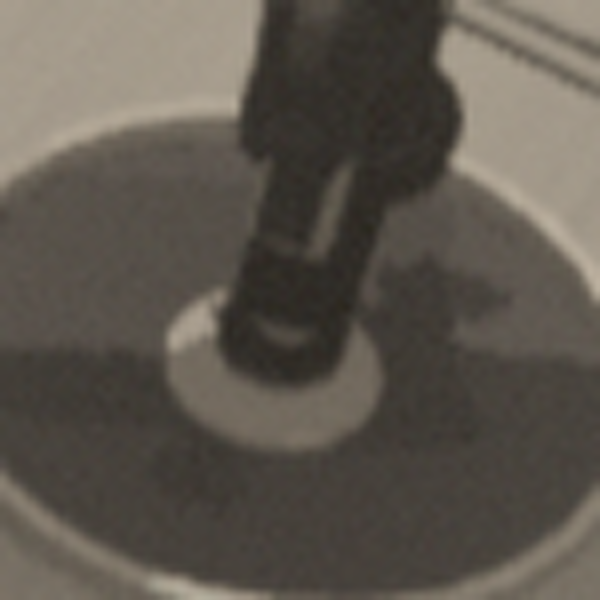

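View pics/w13.png

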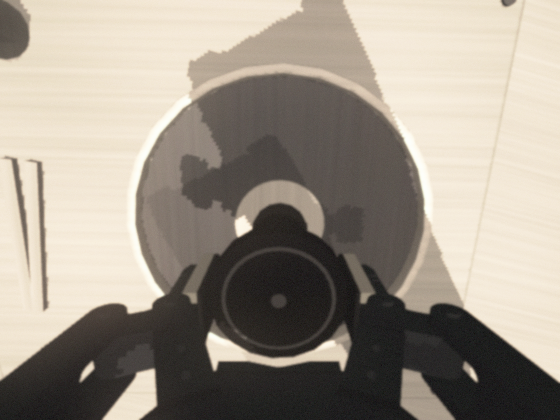

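By the scene view, the collar's top is around z ≈ 0.122 to 0.124. That puts the hub right at the detent peak, 9 mm before home, which fits the force I feel. I press a bit harder with single short rows, keeping the tool upright.

Request:
step_arm --pt "-0.8 0.2 2.0 0 -0.3 0"

```text
clock: 16.85
position: [0.5821, 0.279, 0.1714]
ee_rot: [0.992, 0.127, 0.001, -0.001]
ft_force: [-1.0, -0.5, 10.4]
grip_width: 0.632
```

Request:
step_arm --pt "-0.8 0.2 2.3 0 -0.3 0"

```text
clock: 16.98
position: [0.5824, 0.2791, 0.171]
ee_rot: [0.992, 0.127, 0.0, -0.001]
ft_force: [-1.6, -2.2, 11.3]
grip_width: 0.631
```

Run:
```python
from h import *
tool([.582,.2788,.17])
```

```text
pos [0.5824 0.2791 0.171 ] shift mm [-0.43  0.19  1.05] turn [-0.09 -0.06 -1.3 ] F [-1.58 -2.22 11.31] w 53.85 t 16.975
```

Request:
step_arm --pt "-1.0 0.2 2.3 0 -0.2 0"

```text
clock: 17.1
position: [0.5824, 0.279, 0.1705]
ee_rot: [0.992, 0.127, 0.0, -0.001]
ft_force: [-0.6, -0.8, 7.4]
grip_width: 0.629
```

Request:
step_arm --pt "-1.0 0.2 2.3 0 -0.2 0"

```text
clock: 17.23
position: [0.5821, 0.2788, 0.1693]
ee_rot: [0.992, 0.127, -0.001, -0.001]
ft_force: [-1.4, -0.9, 2.4]
grip_width: 0.631
```

Run:
```python
from h import *
tool([.582,.2788,.17])
```

```text
pos [0.5821 0.2788 0.1693] shift mm [-0.14 -0.02 -0.69] turn [-0.11  0.06 -1.33] F [-1.39 -0.93  2.42] w 53.85 t 17.225
```

I'm past the peak and the resistance is fading. Now gentle 1 mm steps towards the click and the stop.

Request:
step_arm --pt "0 0 1.2 0 0 0"

```text
clock: 17.35
position: [0.5823, 0.2788, 0.1684]
ee_rot: [0.992, 0.127, -0.0, -0.001]
ft_force: [-0.8, -0.1, 1.5]
grip_width: 0.631
```

Request:
step_arm --pt "0 0 1.2 0 0 0"

```text
clock: 17.48
position: [0.5823, 0.2787, 0.1671]
ee_rot: [0.992, 0.127, -0.0, -0.001]
ft_force: [-1.1, -0.6, 1.9]
grip_width: 0.632
```

Request:
step_arm --pt "0 0 1.0 0 0 0"

```text
clock: 17.6
position: [0.5821, 0.2787, 0.1658]
ee_rot: [0.992, 0.127, -0.001, -0.001]
ft_force: [-1.2, 0.1, 1.0]
grip_width: 0.632
```

Request:
step_arm --pt "0 0 1.0 0 0 0"

```text
clock: 17.73
position: [0.5817, 0.2786, 0.164]
ee_rot: [0.992, 0.127, -0.001, -0.001]
ft_force: [-0.9, -0.1, -2.9]
grip_width: 0.626
```

The pull has started: the force has gone to −2.9 N and the click is under way.

Request:
step_arm --pt "0 0 0.8 0 0 0"

```text
clock: 17.85
position: [0.5813, 0.2784, 0.1622]
ee_rot: [0.992, 0.127, -0.002, -0.001]
ft_force: [0.2, -0.0, -2.9]
grip_width: 0.633
```

Request:
step_arm --pt "0 0 0.8 0 0 0"

```text
clock: 17.98
position: [0.5814, 0.2784, 0.1613]
ee_rot: [0.992, 0.127, -0.002, -0.001]
ft_force: [0.7, -0.1, -0.6]
grip_width: 0.632
```

Request:
step_arm --pt "0 0 0.8 0 0 0"

```text
clock: 18.1
position: [0.5816, 0.2785, 0.1606]
ee_rot: [0.992, 0.127, -0.002, -0.001]
ft_force: [-1.1, -0.9, 3.6]
grip_width: 0.632
```

It has met the stop: force rises to +3.6 N, about 11 N on the collar with the balls' pull included. I'll add one more gentle step to confirm the stiffness.

Request:
step_arm --pt "0 0 0.9 0 0 0"

```text
clock: 18.23
position: [0.582, 0.2786, 0.1604]
ee_rot: [0.992, 0.127, -0.001, -0.001]
ft_force: [-2.0, -1.9, 4.4]
grip_width: 0.63
```

Run:
```python
from h import *
tool([.582,.2788,.16])
```

```text
pos [0.582  0.2786 0.1604] shift mm [ 0.04 -0.18  0.44] turn [-0.1   0.1  -1.34] F [-2.05 -1.85  4.36] w 53.82 t 18.225
```

Request:
step_arm --pt "-0.3 0 1.5 0 0 0"

```text
clock: 18.35
position: [0.5821, 0.2787, 0.16]
ee_rot: [0.992, 0.127, -0.0, -0.001]
ft_force: [-1.6, -1.6, 9.0]
grip_width: 0.631
```

Request:
step_arm --pt "-0.3 0 1.5 0 0 0"

```text
clock: 18.48
position: [0.5823, 0.2787, 0.1599]
ee_rot: [0.992, 0.127, 0.001, -0.001]
ft_force: [-3.7, -3.0, 10.4]
grip_width: 0.632
```

The stop is firm at z = 0.160: 10 N with no further travel. I let the load off and open the jaws.

Request:
step_arm --pt "0 0 0 0 0 0" --pt "0 0 0 0 0 0"

```text
clock: 18.73
position: [0.5822, 0.2787, 0.1608]
ee_rot: [0.992, 0.127, 0.001, -0.001]
ft_force: [-2.6, -1.9, -0.8]
grip_width: 0.631
```

Request:
step_arm --pt "0 0 0 0 0 0" --pt "0 0 0 0 0 0" --pt "0 0 0 0 0 0" --pt "0 0 0 0 0 0" --pt "0 0 0 0 0 0" --pt "0 0 0 0 0 0" --jaw 80

```text
clock: 19.48
position: [0.5828, 0.279, 0.1605]
ee_rot: [0.992, 0.127, 0.001, -0.001]
ft_force: [0.5, -0.8, -0.1]
grip_width: 0.937
```

Run:
```python
from h import *
tool([.582,.2788,.16])
cv2.imwrite("pics/w14.png",manip.camera("wrist"))
```

```text
pos [0.5828 0.279  0.1605] shift mm [-0.8   0.02  0.48] turn [-0.11 -0.17 -1.36] F [ 0.47 -0.8  -0.07] w 79.99 t 19.475
```

View pics/w14.png

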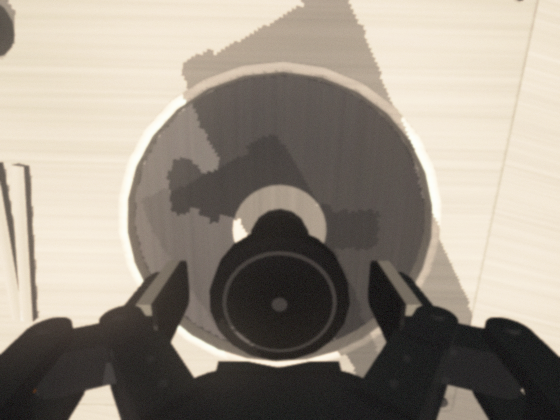

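The fingers are clear on both sides of the disc, whose dot is at (279,304). Retracting straight up.

Request:
step_arm --pt "-0.5 0 -10 0 0 0" --pt "0 0 -12 0 0 0" --pt "0 0 -15 0 0 0" --pt "0 0 -25 0 0 0" --pt "0 0 -25 0 0 0" --pt "0 0 -25 0 0 0" --pt "-30 0 0 0 0 0" --pt "-30 0 0 0 0 0" --pt "0 0 0 0 0 0" --pt "0 0 0 0 0 0"

```text
clock: 20.78
position: [0.5236, 0.2644, 0.2861]
ee_rot: [0.992, 0.127, 0.006, -0.003]
ft_force: [0.1, -0.4, -0.3]
grip_width: 0.937
```

Run:
```python
from h import *
tool([.582,.2788,.16])
i=manip.camera_info("wrist")
for z in(.184,.188,.192): print(z,proj(i,[.581,.2787,z]))
w=manip.camera("wrist");cv2.imwrite("pics/w15.png",w)
s=manip.camera("scene");cv2.imwrite("pics/s15.png",s);cv2.imwrite("pics/s15z.png",cv2.resize(s[70:165,350:470],None,fx=6,fy=6,interpolation=cv2.INTER_CUBIC))
b=manip.camera_info("scene")
off=np.array([.67,-.56])
for z in(.184,.188,.192,.2): print(z,((proj(b,[.581,.2787,z])+off-[350,70]+.5)*6).round(0))
```

```text
pos [0.5236 0.2644 0.2861] shift mm [ 58.68   1.24 126.8 ] turn [-0.2  -0.68 -1.35] F [ 0.09 -0.38 -0.25] w 80.02 t 20.775
0.184 [280.19404435 130.04846759]
0.188 [280.20168052 130.2635418 ]
0.192 [280.20957065 130.48576859]
0.184 [372. 232.]
0.188 [375. 223.]
0.192 [378. 214.]
0.2 [383. 196.]
```

View pics/w15.png

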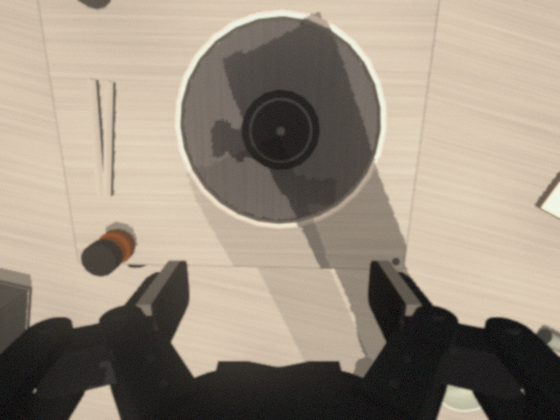

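View pics/s15z.png

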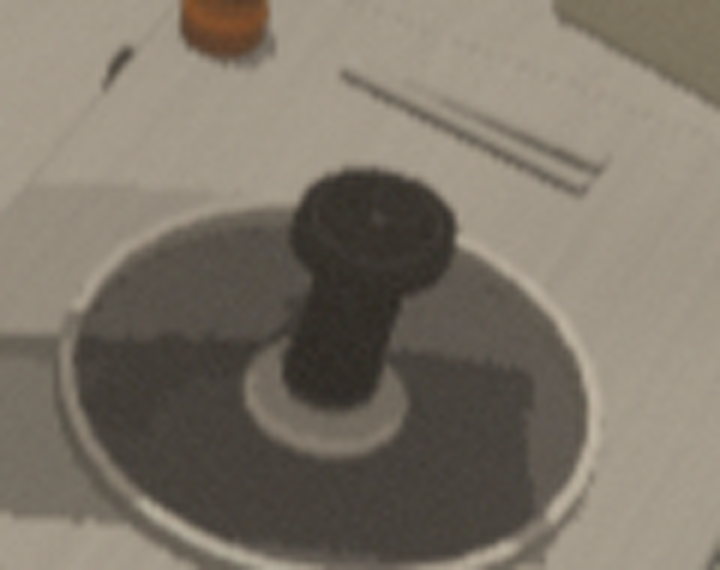

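View pics/s15.png

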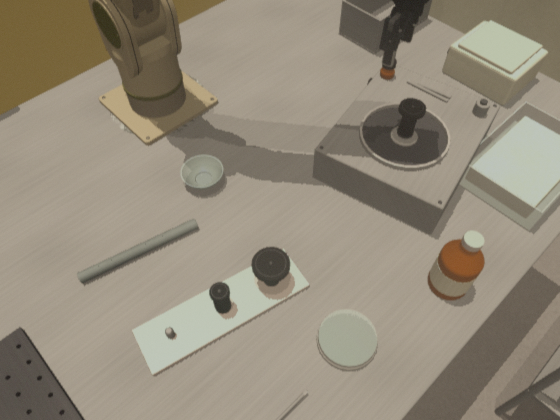

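The chuck stands upright on the spindle, and its dot lies on the axis in both views: wrist (280,131), predicted (280,130). The top face comes out at about z = 0.190, so the hub is at about 0.122, the collar height seen earlier. The other two chucks are on their posts. Handing in.

Run:
```python
from workcell import manip
print(manip.hand_in())
```

```text
the job is handed in; nothing more can be done
None
```

I put the middle-sized chuck on the spindle, pressed it home past the balls, let go and handed the job in at about 21 s; hand-in reported no verdict.

**Pressing it on:** The balls resisted up to about 11 N on the wrist reading, and it then faded. A light pull followed, about 3 N on the wrist reading against the 6 N given. The hub then met a firm stop. I pressed until the wrist read about 10 N with almost no further travel, took the load off and opened the jaws.

**Collar load:** The collar load itself was not measured. If the balls still pulled their full 6 N, it came to roughly 17 N, near the 20 N limit.

**Last checks:**
- **Position:** The chuck stands upright on the spindle axis, within about 1 px in the wrist view.
- **Height:** Its top is at z ≈ 0.190 m, so the hub is at about 0.122 m. That matches the 0.122–0.124 m collar height I estimated from the scene view.
- **Release and the other chucks:** The gripper is clear, with no force on the wrist. The small and large chucks are on their posts.

**What disagreed:**
- **Camera positions:** The cameras differed by 2–3 mm on the spindle, and I followed the wrist camera.
- **Sideways drift:** The tool drifted up to 1.5 mm sideways while pressing past the balls. I corrected it as I went.

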